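Slide the label plate out over the end of the ledge

ROBOT

A 6-joint arm with a two-finger parallel gripper is mounted at the origin on a cart in front of the work surface, level with it; the furniture and walls round the work are solid. World frame = base frame: x ahead of the robot, y to its left, z up, the work surface at z = 0. Lengths are in m, angles in rad, forces in N, time in s.
With the tool pointing down it reaches from about 0.425 to 1.125 m from the base axis. Payload 14.9 kg.
Tool frame: the origin (TCP) lies between the finger pads; the fingertips stand 11 mm ahead of it and the grasp point (between the pads) lies 8 mm behind it (env.tip_extent is the distance from the TCP to the fingertips, in m); z points along the fingers, y is the line along which they close (so a half turn about z gives the same grasp; the last joint's range is limited). The gripper opens to 91 mm and grips with 3 to 60 N. Pads are 32 mm wide; open, the fingers measure 118 mm over their backs; the gripper's body (76 mm by 178 mm) begins 60 mm behind the grasp point.
Start: joints at [-1.188, 0.379, 1.734, -0, 1.028, -0.033], TCP at [0.283, -0.64, 0.204] pointing down, gripper open.
Joint ranges: [-2.77, 2.77], [-0.74, 2.19], [0, 2.66], [-1.06, 4.2], [0.31, 2.87], [-3.08, 3.08]. Speed limits (rad/s): [1.89, 1.89, 2.39, 3.14, 3.14, 3.14].

INTERFACE

Orientations are given as a unit quaternion [w, x, y, z].
In Python, from rig import env gives the robot as it stands. The module is installed in compiled form; this text tells all that it offers.
- The arm moves only by the shell command python3 -m crank 'ROWS'. ROWS is JSON, one flat list of numbers, 7 for each row, row after row: the shift along the tool's x, y, z in mm, then the turn, a rotation vector about the tool's x, y, z in rad, then the opening in per cent of the stroke, from 0 (shut) to 100 (fully open). A call has 1 to 20 rows; each row is the pose to reach, as a shift and turn from the pose commanded when the call began, along the tool's axes at that moment; what a row does not reach only later rows make up. A row lasts 1/10 s, in which the tool goes at most 50 mm and 8.59 degrees, less where a joint would pass 70% of its speed; a pose out of reach is approached as far as the arm can. A call with a gripper value outside its range is refused whole. The fingers move at their own pace and stop on an object; the grip force is fixed at half the most. Time passes only in rows, so rows that repeat a pose let the fingers close. It gives the time, the measured TCP pose, the force, the opening and the grip force at its end, in the units of the state.
- env.observe(): the state, without advancing time (a new reading comes with each control period).
- env.snapshot(name): name is "scene" or "top" or "wrist"; returns the picture (400x640x3 uint8, blue, green, red); there is no depth.
- env.calibration(name): a dict with "fovy" (degrees; the focal length in pixels is half the picture's height over the tangent of half this angle, whatever the lens; pixels are square), "cx", "cy" (the principal point, pixels), "extrinsics" (4x4, takes a point from camera to world coordinates). Camera axes: x right, y up, looking along -z (the intrinsics and any distortion apply to the point x, -y, -z); pixel columns grow to the right and rows downward; lengths in m; the calibration is good to about 2 mm. A picture is of the moment at which its call begins: read the wrist's pose just before it. calibration takes no time and is no camera call; for the wrist camera it gives the pose at the moment of the call.
- env.job_done(): hands the job in; it is judged then, once.
Trained networks look in the newest picture that a camera, given by its name, has taken for a name from the list of things; names that differ only in an ending like _2 or _b are one class to them, and where a whole thing is asked for, a point or a joint stands for the part that bears it (a point fixed in the world has none). Each returns a list of dicts, best first, with "score" (0 to 1); they miss things now and then, are a little off and sometimes report something else, mostly with a low value. They report only what shows in the picture. A call takes as long as a camera call. They do not tell look-alikes from the thing itself.
- env.find_in(query, camera): "box" ([left, top, width, height] in pixels, round what is visible of it).
- env.cut_out(query, camera): "mask" (400x640 bool, what is visible of it) and "box" ([left, top, width, height] in pixels, round what is visible of it).
The state is a dict: "t": time; "joint_positions": joint angles; "qvel": joint speeds; "joint_efforts": joint torques, N m; "position": TCP position; "orientation": TCP orientation; "force": force on the tool from outside, world axes, zero at the start; "wrist_torque": the same for the moment, N m; "width": finger opening in m; "grip_force": force on a finger pad.
Only numpy, scipy, OpenCV 4.12 (cv2) and the standard library are available. Lean on these libraries where they do the work, as an engineer would, in place of code of your own. Each camera call takes 0.05 s, during which the arm holds its last target. There are 200 camera calls.

TASK

A rectangular and a round metal plate lie on the low wooden ledge. Without picking anything up, push the rectangular plate so that its long side lies flush against the rail at the back of the ledge, and slide it along the rail until about a third of its length sticks out over the end of the ledge that it already lies nearer to, so that somebody can get hold of its edge. It must stay lying flat on the ledge; leave the round plate and everything else where they are.

Things in the scene. Friction and masses are not known exactly. Their poses are not given: they have to be found in the camera images.
- ledge: low plywood ledge, fixed to the table, 190 mm deep (its x), 470 mm long (its y), its flat top 60 mm above the table. Origin: centre of the underside, at table height; x points away from the robot side to the rail, y along the ledge, z up. The wooden rail runs the full length of the back: its front face is at x = +75 mm, it is 20 mm thick and its top is 81 mm above the table. Both ends, at y = -235 and +235 mm, and the front, at x = -95 mm, are open, without any lip.
- plate_centre (a point): centre of the rectangular plate: bare aluminium, 90 mm (its x) by 150 mm (its y), 8 mm thick, about 0.3 kg (0.2 to 0.4), loose, with four small screw holes near the corners. It lies flat on the ledge near one end (either may be drawn), its long side roughly along the ledge but skewed and some 18 to 35 mm off the rail at mid-length, its skew up to 0.2 rad. The point is half-way up its thickness, 64 mm above the table.
- disc_centre (a point): centre of the round plate: bare aluminium, 90 mm in diameter, 8 mm thick, loose, lying flat on the ledge near the other end, to be left alone. Half-way up its thickness.
- jar: bystander on the table, loose, to be left alone: white screw-lid jar with a label band, 66 mm wide and 53 mm high; origin at the centre of its underside
- bottle: bystander on the table, loose, to be left alone: small amber bottle with black cap, 38 mm wide and 78 mm high; origin at the centre of its underside
- tape: bystander on the table, loose, to be left alone: roll of masking tape lying flat, 104 mm wide and 24 mm high; origin at the centre of its underside
- soap: bystander on the table, loose, to be left alone: slice of lilac soap standing up, 25 x 67 x 57 mm; origin at the centre of its underside
- label_plate: the same rectangular plate; origin at the centre of its underside, same axes (x across its 90 mm, y along its 150 mm, z up)
There are look-alikes about, which are no part of the job. What is shaped like the label_plate but pink or yellow is not meant.

How it is judged:
By the outcome, as a careful person would: the job done as asked, in the order asked, and still so for the second after the job is handed in, with the robot touching nothing.
It also fails if it takes over 45 s, if anything falls off the work surface, if the arm or the gripper's body presses on something with over 40 N, if the wrist force passes 120 N, or if a joint passes its speed limit or range.

## Working session

There is one attempt and no reset: what is moved stays moved. The work goes in short steps, Python scripts to look and compute and a shell command to move; the robot and the scene stay as the last step left them, time stands still between calls to the robot, and variables do not carry over. Pictures are saved under pics/ and viewed, at most 13 in all, crops included, and the job is handed in when it is done.

```bash
mkdir -p pics; python3 - <<'E'
from rig import env
import cv2,numpy as np
for c in ["scene","top"]:
    im=env.snapshot(c); cv2.imwrite(f"pics/{c}0.png",im)
    k=env.calibration(c); print(c,{a:(np.round(b,4).tolist() if not isinstance(b,str) else b) for a,b in k.items()})
    for q in ["ledge","label_plate","disc_centre"]:
        print(q,[(round(d["score"],2),np.round(d["box"]).tolist()) for d in env.find_in(q,c)[:4]])
s=env.observe();print(s["t"],s["position"],s["orientation"],s["width"])
E
```

```text
scene {'fovy': 45.5183, 'cx': 326.0955, 'cy': 198.2054, 'extrinsics': [[-0.7041, 0.4153, -0.576, -0.2483], [-0.7098, -0.4326, 0.5559, 0.8238], [-0.0183, 0.8002, 0.5994, 0.9274], [0.0, 0.0, 0.0, 1.0]]}
ledge [(0.92, [270.0, 148.0, 138.0, 102.0])]
label_plate [(0.68, [400.0, 205.0, 17.0, 22.0]), (0.57, [245.0, 254.0, 43.0, 49.0])]
disc_centre [(0.59, [352.0, 162.0, 29.0, 20.0])]
top {'fovy': 54.5901, 'cx': 317.7296, 'cy': 200.8097, 'extrinsics': [[-0.0972, 0.9695, -0.2248, 0.2602], [-0.9952, -0.096, 0.0165, 0.0478], [-0.0056, 0.2253, 0.9743, 1.3642], [0.0, 0.0, 0.0, 1.0]]}
ledge [(0.86, [265.0, 153.0, 144.0, 84.0]), (0.69, [348.0, 134.0, 11.0, 14.0]), (0.45, [362.0, 174.0, 25.0, 23.0])]
label_plate [(0.88, [357.0, 234.0, 49.0, 33.0]), (0.72, [274.0, 185.0, 49.0, 42.0])]
disc_centre [(0.61, [362.0, 174.0, 24.0, 23.0])]
0.4 [ 0.28272304 -0.64033782  0.20377217] [-5.77041139e-05  9.78468896e-01  2.06394322e-01 -2.39178924e-05] 0.09118563874912808
```

```bash
python3 - <<'E'
import cv2,numpy as np
a=cv2.imread("pics/top0.png");b=cv2.imread("pics/scene0.png")
A=cv2.resize(a[110:290,230:470],(800,600),interpolation=cv2.INTER_CUBIC);cv2.imwrite("pics/topc.png",A)
E
```

```text
(no output)
```

View pics/topc.png

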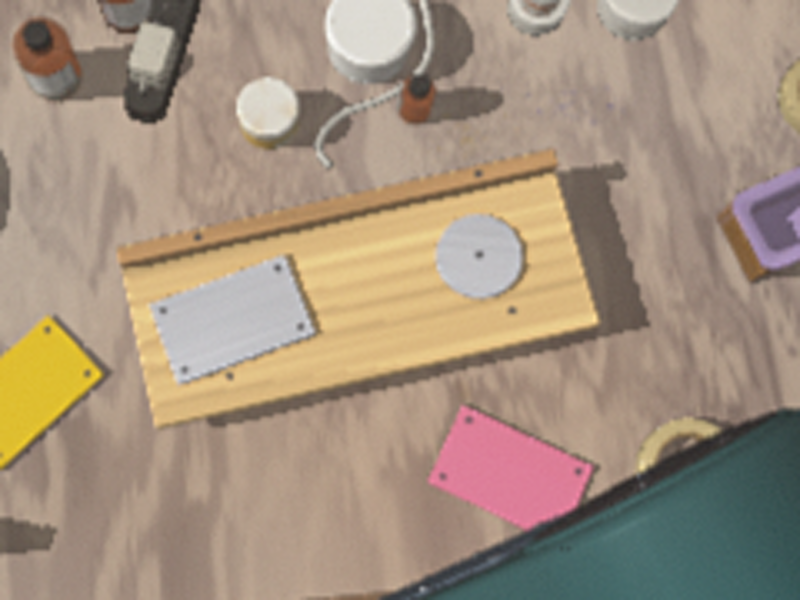

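View pics/scene0.png

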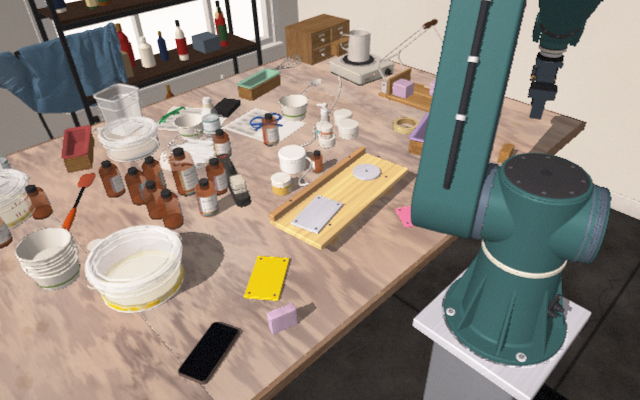

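The top crop shows three plate-shaped things: bare aluminium on the ledge at about (300,206) full-picture px, yellow at (242,228) and pink at (384,252), both on the table. The aluminium one on the ledge fits the description. It lies near the left (+y) end. The disc is at (374,186).

```bash
cat > h.py <<'E'
import numpy as np,cv2
from scipy.optimize import least_squares
from scipy.spatial.transform import Rotation as R
def proj(k,P):
    E=np.array(k["extrinsics"]);p=(np.atleast_2d(P)-E[:3,3])@E[:3,:3]
    f=200/np.tan(np.radians(k["fovy"])/2)
    return np.c_[k["cx"]-f*p[:,0]/p[:,2],k["cy"]+f*p[:,1]/p[:,2]]
def unproj(k,uv,z):
    E=np.array(k["extrinsics"]);f=200/np.tan(np.radians(k["fovy"])/2);uv=np.atleast_2d(uv)
    d=np.c_[(uv[:,0]-k["cx"])/f,-(uv[:,1]-k["cy"])/f,-np.ones(len(uv))]@E[:3,:3].T
    return E[:3,3]+d*((z-E[2,3])/d[:,2])[:,None]
def tf(q,P):
    c,s=np.cos(q[2]),np.sin(q[2]);P=np.array(P,float)
    return np.c_[q[0]+c*P[:,0]-s*P[:,1],q[1]+s*P[:,0]+c*P[:,1],P[:,2]]
def fit(k,P,uv,q0):
    r=least_squares(lambda q:(proj(k,tf(q,P))-uv).ravel(),q0,x_scale=[.01,.01,.05]);return r.x,np.abs(r.fun).max()
def inl(L,p):  # world xy -> ledge frame
    c,s=np.cos(L[2]),np.sin(L[2]);d=np.atleast_2d(p)[:,:2]-L[:2];return np.c_[c*d[:,0]+s*d[:,1],-s*d[:,0]+c*d[:,1]]
E
python3 - <<'E'
from h import *; from rig import env
k=env.calibration("top")
g=lambda c:np.array([230,110])+(np.array(c)+.5)/np.array(10/3)-.5
LP=[[-.095,.235,.06],[-.095,-.235,.06],[.075,.235,.081],[.095,.235,.081],[.095,-.235,.081]]
L,e=fit(k,LP,g([[156,426],[598,324],[122,265],[118,248],[554,150]]),[.7,.1,.1]);print("ledge",L,e)
PP=[[.045,.075,.068],[.045,-.075,.068],[-.045,-.075,.068],[-.045,.075,.068]]
P,e=fit(k,PP,g([[151,305],[288,257],[317,331],[181,383]]),[.7,.1,.1]);print("plate",P,e,inl(L,P),P[2]-L[2])
d=unproj(k,g([[480,256]]),.068);print("disc",d,inl(L,d))
s=env.observe();print(R.from_quat(np.r_[s["orientation"][1:],s["orientation"][0]]).as_matrix().round(3))
kw=env.calibration("wrist");print(np.round(kw["extrinsics"],3),kw["fovy"])
E
```

```text
ledge [ 0.57114152 -0.04271486  0.13045101] 1.102649387616168
plate [0.54984031 0.08791099 0.26489958] 0.9120838129515789 [[-0.00412823  0.13228686]] 0.13444856439814415
disc [[ 0.59096976 -0.17156007  0.068     ]] [[ 0.00289941 -0.13032974]]
[[ 0.915  0.404 -0.   ]
 [ 0.404 -0.915  0.   ]
 [-0.    -0.    -1.   ]]
[[ 0.404  0.874  0.269  0.359]
 [-0.915  0.386  0.119 -0.606]
 [ 0.    -0.294  0.956  0.385]
 [ 0.     0.     0.     1.   ]] 66.11317096065862
```

```bash
cat >> h.py <<'E'
def go(s,L,xy,z,yaw=0):  # row (mm, rad) from measured state to ledge-frame xy, height z, tool x at ledge yaw+yaw
    M=R.from_quat(np.r_[s["orientation"][1:],s["orientation"][0]]).as_matrix()
    t=tf(L,[[*xy,z]])[0];a=L[2]+yaw;c,n=np.cos(a),np.sin(a)
    T=np.array([[c,n,0],[n,-c,0],[0,0,-1]])
    return np.round(M.T@(t-s["position"])*1e3,1),R.from_matrix(M.T@T).as_rotvec().round(3),t
E
python3 - <<'E'
from h import *; from rig import env
print(go(env.observe(),[.571,-.043,.13],[-.09,.11],.25))
E
```

```text
(array([ 449.6, -560.9,  -46.2]), array([-0.   ,  0.   ,  0.286]), array([0.46749967, 0.05440474, 0.25      ]))
```

```bash
python3 -m crank '[450,-561,-46,0,0,0.286,100, 450,-561,-46,0,0,0.286,100, 450,-561,-46,0,0,0.286,100, 450,-561,-46,0,0,0.286,100, 450,-561,-46,0,0,0.286,100, 450,-561,-46,0,0,0.286,100, 450,-561,-46,0,0,0.286,100, 450,-561,-46,0,0,0.286,100, 450,-561,-46,0,0,0.286,100, 450,-561,-46,0,0,0.286,100, 450,-561,-46,0,0,0.286,100, 450,-561,-46,0,0,0.286,100, 450,-561,-46,0,0,0.286,100, 450,-561,-46,0,0,0.286,100, 450,-561,-46,0,0,0.286,100, 450,-561,-46,0,0,0.286,100, 450,-561,-46,0,0,0.286,100, 450,-561,-46,0,0,0.286,100, 450,-561,-46,0,0,0.286,100, 450,-561,-46,0,0,0.286,100]'
python3 - <<'E'
from rig import env;import cv2,numpy as np
cv2.imwrite("pics/w1.png",env.snapshot("wrist"));k=env.calibration("wrist");print(k);np.save("k1.npy",k,allow_pickle=True)
s=env.observe();print(s["position"],s["orientation"])
E
```

```text
t: 2.4
position: [0.4677, 0.0538, 0.2498]
orientation: [0.0, 0.998, 0.064, 0.0]
force: [0.2, -0.4, 0.1]
width: 0.0913
grip_force: 0.0
{'fovy': 66.11317096065862, 'cx': 327.15550964919754, 'cy': 202.49956761191686, 'extrinsics': array([[ 1.28627544e-01,  9.47785438e-01,  2.91817954e-01,
         5.50380656e-01],
       [-9.91692890e-01,  1.22811144e-01,  3.82444169e-02,
         6.47680491e-02],
       [ 4.09004795e-04, -2.94313075e-01,  9.55708976e-01,
         4.31104951e-01],
       [ 0.00000000e+00,  0.00000000e+00,  0.00000000e+00,
         1.00000000e+00]])}
[0.46774632 0.05395124 0.24986597] [3.46879279e-06 9.97932816e-01 6.42658073e-02 3.89230622e-05]
```

View pics/w1.png

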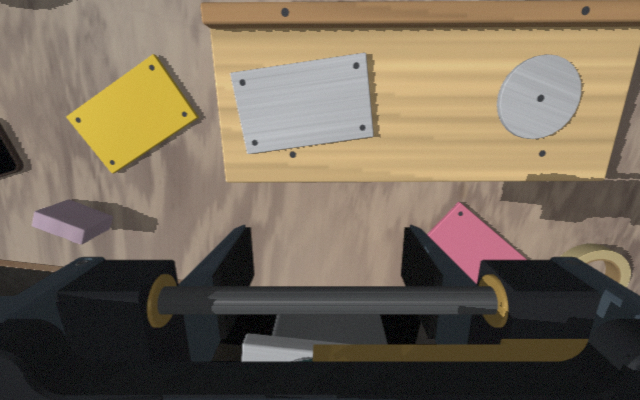

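The wrist view shows the aluminium plate with corners near (232,73), (366,53), (374,136) and (247,154). The rail is along the top and the ledge front edge is at row 181. The pink and yellow look-alikes are clear of the work.

```bash
python3 - <<'E'
from h import *; from rig import env
k=np.load("k1.npy",allow_pickle=True).item()
LP=[[-.095,.235,.06],[-.095,-.235,.06],[.075,.235,.081],[.095,.235,.081]]
L,e=fit(k,LP,np.array([[226,181],[606,181],[204,24],[202,3.]]),[.57,-.04,.13]);print("ledge",L,e)
PP=[[.045,.075,.068],[.045,-.075,.068],[-.045,-.075,.068],[-.045,.075,.068]]
P,e=fit(k,PP,np.array([[232,73],[366,53],[374,136],[247,154.]]),[.55,.09,.26]);print("plate",P,e,inl(L,P),P[2]-L[2])
d=unproj(k,[[540,97]],.068);print("disc",inl(L,d))
s=env.observe();print(go(s,L,[-.1,.14],.10),go(s,L,[-.1,.14],.073))
E
```

```text
ledge [ 0.57140214 -0.04401641  0.1325677 ] 2.0025816403617966
plate [0.54937854 0.09030547 0.26340607] 1.7128982354411448 [[-0.00407572  0.13605438]] 0.130838377317687
disc [[ 0.00430008 -0.12762874]]
(array([-10.3, -29.2, 149.9]), array([ 0.   , -0.   , -0.004]), array([0.4537744 , 0.08153722, 0.1       ])) (array([-10.3, -29.2, 176.9]), array([ 0.   , -0.   , -0.004]), array([0.4537744 , 0.08153722, 0.073     ]))
```

```bash
python3 -m crank '[-10,-29,140,0,0,-0.003,100, -10,-29,140,0,0,-0.003,100, -10,-29,140,0,0,-0.003,100, -10,-29,140,0,0,-0.003,100, -10,-29,160,0,0,-0.003,100, -10,-29,176,0,0,-0.003,100, -10,-29,176,0,0,-0.003,100]'
python3 -m crank '[10,0,0,0,0,0,100, 16,0,0,0,0,0,100, 22,0,0,0,0,0,100, 28,0,0,0,0,0,100, 33,0,0,0,0,0,100, 38,0,0,0,0,0,100, 43,0,0,0,0,0,100, 48,0,0,0,0,0,100, 52,0,0,0,0,0,100, 56,0,0,0,0,0,100, 60,0,0,0,0,0,100, 62,0,0,0,0,0,100, 62,0,0,0,0,0,100]'
python3 - <<'E'
from rig import env;import cv2,numpy as np
cv2.imwrite("pics/w2.png",env.snapshot("wrist"));k=env.calibration("wrist");np.save("k2.npy",k,allow_pickle=True)
E
```

```text
t: 3.15
position: [0.4544, 0.0816, 0.0743]
orientation: [0.0, 0.998, 0.066, -0.0]
force: [0.6, -0.3, 0.2]
width: 0.0912
grip_force: 0.0
t: 4.45
position: [0.5158, 0.0903, 0.0738]
orientation: [-0.0, 0.998, 0.066, 0.0]
force: [0.1, 0.5, -0.9]
width: 0.0911
grip_force: 0.0
```

View pics/w2.png

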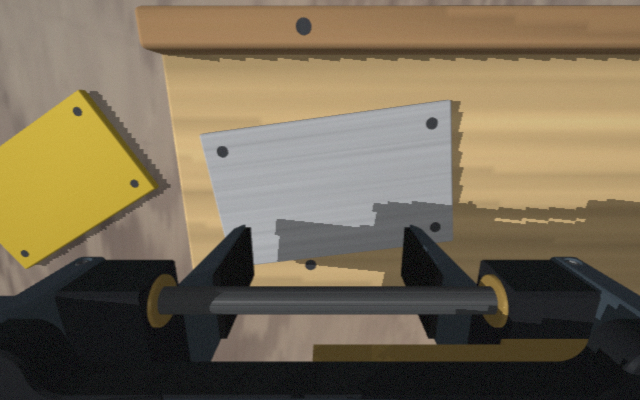

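The plate still lies off the rail, with its left finger about at the plate's front edge. Its corners are at (202,134), (451,100) and (453,240).

```bash
python3 - <<'E'
from h import *; from rig import env
k=np.load("k2.npy",allow_pickle=True).item();s=env.observe()
L,e=fit(k,[[.075,.235,.081],[.095,.235,.081],[.075,.0,.081],[.095,0.,.081]],np.array([[141,48],[137,8.],[545,51],[545,6]])*1.,[.57,-.04,.13]);print(L,e)
L=np.array([.5714,-.044,.1326])
print(proj(k,tf(L,[[.075,.235,.081],[.095,.235,.081],[.075,.235,.06]])))
PP=[[.045,.075,.068],[.045,-.075,.068],[-.045,-.075,.068]]
P,e=fit(k,PP,np.array([[202,134],[451,100],[453,240.]]),[.55,.09,.26]);print("plate",P,e,inl(L,P),P[2]-L[2])
print("tcp",inl(L,s["position"]))
for x in (0,.016): print(proj(k,tf([*s["position"][:2],L[2]],[[x,.046,.063],[x,-.046,.063]])))
E
```

```text
[ 0.56555674 -0.02907951  0.13112653] 33.45238015573261
[[143.06051963  48.13579468]
 [135.93836189   3.44860885]
 [163.83275344  54.87409908]]
plate [0.54937313 0.09078948 0.2641913 ] 2.807851058158775 [[-0.00401275  0.13651844]] 0.1315912957365274
tcp [[-0.03758703  0.14044243]]
[[259.26718318 236.64001227]
 [395.14294317 236.68257154]]
[[257.70656632 214.32219117]
 [396.7301165  214.37102941]]
```

```bash
python3 - <<'E'
from h import *; from rig import env
im=cv2.imread("pics/w2.png")[190:310,180:480];im=np.clip(im.astype(float)*1.8,0,255).astype(np.uint8)
cv2.imwrite("pics/w2c.png",cv2.resize(im,(800,320),interpolation=cv2.INTER_CUBIC))
k=np.load("k2.npy",allow_pickle=True).item();s=env.observe();print(env.tip_extent,s["position"],s["force"],s["t"])
q=[*s["position"][:2],.1326]
for z in (.063,.074,.085):
  for x in (-.016,.016): print(z,x,proj(k,tf(q,[[x,.0456,z],[x,.059,z],[x,-.0456,z]])).round().tolist())
E
```

```text
0.011 [0.51557479 0.0902401  0.07379094] [-0.19913647  0.34800974  0.38563561] 4.5
0.063 -0.016 [[261.0, 258.0], [242.0, 258.0], [393.0, 258.0]]
0.063 0.016 [[258.0, 214.0], [238.0, 214.0], [396.0, 214.0]]
0.074 -0.016 [[258.0, 266.0], [238.0, 266.0], [396.0, 266.0]]
0.074 0.016 [[255.0, 220.0], [233.0, 220.0], [400.0, 220.0]]
0.085 -0.016 [[254.0, 274.0], [233.0, 274.0], [400.0, 274.0]]
0.085 0.016 [[250.0, 227.0], [228.0, 227.0], [404.0, 227.0]]
```

View pics/w2c.png

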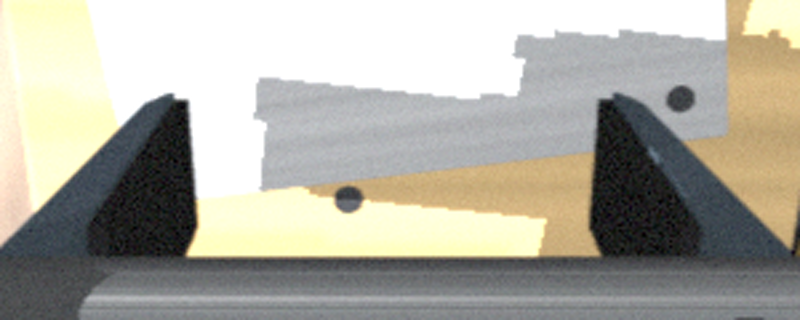

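The fingertips' lower edges at (250,228)–(253,275) and (404,228) match a height of about 85 mm. The fingers passed above the plate: the tips stand about 22 mm higher than the stated geometry. I'll back off in front of the plate and feel for the ledge top.

```bash
python3 -m crank '[-20,0,0,0,0,0,100, -46,0,0,0,0,0,100, -46,0,0,0,0,0,100, -46,0,10,0,0,0,100, -46,0,15,0,0,0,100, -46,0,18,0,0,0,100, -46,0,18,0,0,0,100]'
python3 -m crank '[0,0,1.5,0,0,0,100, 0,0,1.5,0,0,0,100]'
python3 - <<'E'
from h import *; from rig import env
im=env.snapshot("wrist");k=env.calibration("wrist");s=env.observe();cv2.imwrite("pics/w3.png",im)
im=np.clip(im[150:330,140:500].astype(float)*1.5,0,255).astype(np.uint8)
cv2.imwrite("pics/w3c.png",cv2.resize(im,(800,400),interpolation=cv2.INTER_CUBIC))
L=[.5714,-.044,.1326];print(inl(L,s["position"]),s["force"],s["position"],proj(k,tf(L,[[-.095,.14,.06]])))
E
```

```text
t: 5.2
position: [0.47, 0.0842, 0.0551]
orientation: [0.0, 0.998, 0.066, -0.001]
force: [-0.5, -0.1, -0.3]
width: 0.0912
grip_force: 0.0
t: 5.4
position: [0.4701, 0.0842, 0.0542]
orientation: [0.0, 0.998, 0.066, -0.0]
force: [-0.3, -0.6, 0.3]
width: 0.091
grip_force: 0.0
[[-0.08345936  0.1404644 ]] [-0.05799114 -0.68129373 -0.79794925] [0.47010225 0.08419702 0.05432648] [[327.89702795 263.74595284]]
```

View pics/w3c.png

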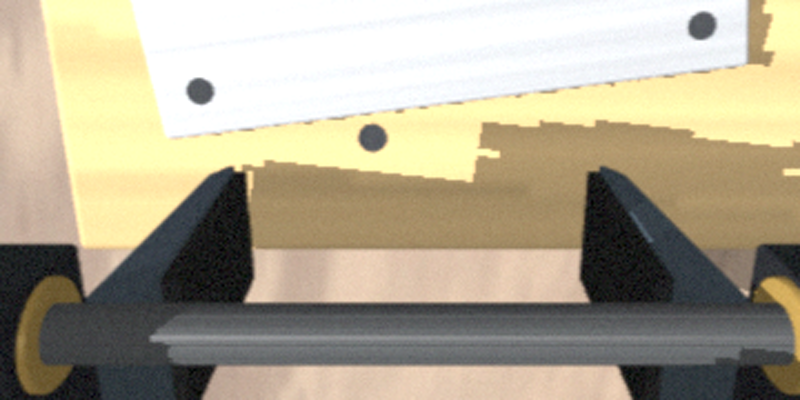

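The TCP is at 54 mm with no contact, so the fingertips really are higher than stated, at about 65 mm. The plate's front edge is clear of them. I'll feel further down.

```bash
for i in 1 2 ; do python3 -m crank '[0,0,1.5,0,0,0,100, 0,0,1.5,0,0,0,100]' | grep -E "posi|force: \["; done
```

```text
position: [0.47, 0.0842, 0.0528]
force: [0.2, 0.5, 0.2]
position: [0.4699, 0.0842, 0.0512]
force: [0.1, -0.3, -0.4]
```

```bash
for i in 1 ; do python3 -m crank '[0,0,1,0,0,0,100, 0,0,1,0,0,0,100]' | grep -E "posi|force: \["; done
```

```text
position: [0.4699, 0.0842, 0.0503]
force: [-0.2, -0.3, -0.7]
```

```bash
python3 -m crank '[0,0,1,0,0,0,100, 0,0,1,0,0,0,100]' | grep -E "posi|force: \["
```

```text
position: [0.47, 0.0842, 0.0501]
force: [-8.9, -1.3, 24.1]
```

Contact is at TCP z = 50.2 mm, so the tips are 10 mm behind the TCP. I'll lift 3 mm and push.

```bash
python3 -m crank '[0,0,-3.5,0,0,0,100, 6,0,-3.5,0,0,0,100, 11,0,-3.5,0,0,0,100, 15,0,-3.5,0,0,0,100, 19,0,-3.5,0,0,0,100, 23,0,-3.5,0,0,0,100, 27,0,-3.5,0,0,0,100, 31,0,-3.5,0,0,0,100, 35,0,-3.5,0,0,0,100, 39,0,-3.5,0,0,0,100, 42,0,-3.5,0,0,0,100, 45,0,-3.5,0,0,0,100, 47,0,-3.5,0,0,0,100, 47,0,-3.5,0,0,0,100]'
python3 - <<'E'
from h import *; from rig import env
im=env.snapshot("wrist");k=env.calibration("wrist");s=env.observe();cv2.imwrite("pics/w4.png",im);np.save("k4.npy",k,allow_pickle=True)
L=[.5714,-.044,.1326];print(inl(L,s["position"]),s["force"],s["position"])
E
```

```text
t: 7.65
position: [0.517, 0.0905, 0.0529]
orientation: [-0.0, 0.998, 0.066, 0.0]
force: [0.1, -0.7, -0.1]
width: 0.0909
grip_force: 0.0
[[-0.03621948  0.14047772]] [ 0.03493425  0.38961009 -0.35717063] [0.51692567 0.09045589 0.05294485]
```

View pics/w4.png

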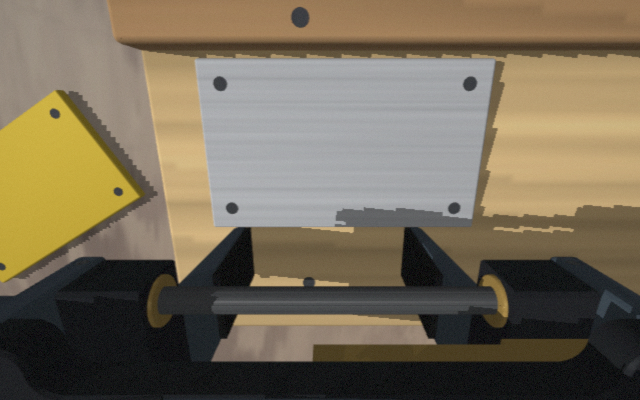

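The plate is now square to the rail, back edge at row 60 and rail foot at about row 51, so a few mm are left.

```bash
python3 -m crank '[1.5,0,0,0,0,0,100, 3,0,0,0,0,0,100, 3,0,0,0,0,0,100]'|grep -E "posi|force: \["; python3 -m crank '[1,0,0,0,0,0,100, 1,0,0,0,0,0,100]'|grep -E "posi|force: \["
```

```text
position: [0.5197, 0.0908, 0.0529]
force: [-1.1, -0.1, 0.5]
position: [0.5206, 0.0909, 0.0528]
force: [-2.6, 0.1, 0.7]
```

```bash
python3 -m crank '[1,0,0,0,0,0,100, 1,0,0,0,0,0,100]'|grep -E "posi|force: \["
```

```text
position: [0.5214, 0.091, 0.0528]
force: [-4.0, -0.1, 1.8]
```

```bash
python3 -m crank '[1,0,0,0,0,0,100, 1,0,0,0,0,0,100]'|grep -E "posi|force: \["
```

```text
position: [0.5215, 0.0911, 0.0526]
force: [-8.5, -2.0, 6.4]
```

```bash
python3 -m crank '[1,0,0,0,0,0,100, 1,0,0,0,0,0,100]'|grep -E "posi|force: \["
```

```text
position: [0.5215, 0.0911, 0.0524]
force: [-13.2, -2.3, 9.5]
```

The plate is flush: the TCP stopped and the force rose to 13 N. Next I'll work out the slide.

```bash
python3 - <<'E'
from h import *; from rig import env
k=np.load("k4.npy",allow_pickle=True).item();s=env.observe();L=np.array([.5714,-.044,.1326])
print("rail corner pred",proj(k,tf(L,[[.075,.235,.081],[-.095,.235,.06],[.075,.235,.06]])))
PP=[[.045,.075,.068],[.045,-.075,.068],[-.045,-.075,.068],[-.045,.075,.068]]
P,e=fit(k,PP,np.array([[195,60],[495,60],[472,220],[215,227.]]),[.56,.09,.13]);print("plate",e,inl(L,P),P[2]-L[2])
print("tcp",inl(L,s["position"]))
for z in (.12,.054): print(go(s,L,[.03,.035],z)[:2])
E
```

```text
rail corner pred [[117.19286412  42.91273717]
 [187.63123693 327.26533133]
 [143.79935522  51.17528558]]
plate 6.111440358035537 [[0.02590516 0.1314344 ]] 0.009964377405047103
tcp [[-0.031582    0.14047459]]
(array([ 61.3, 105.5, -67.9]), array([0.   , 0.004, 0.   ]))
(array([ 61.5, 105.5,  -1.9]), array([0.   , 0.004, 0.   ]))
```

```bash
python3 -m crank '[-8,0,0,0,0,0,100, -15,0,0,0,0,0,100, -15,0,-45,0,0,0,60, -15,0,-70,0,0,0,30, 20,40,-70,0,0,0,0, 60,80,-70,0,0,0,0, 60,110,-70,0,0,0,0, 60,110,-70,0,0,0,0, 60,110,-70,0,0,0,0, 60,110,-70,0,0,0,0, 60,110,-40,0,0,0,0, 60,110,-15,0,0,0,0, 60,110,0,0,0,0,0, 60,110,0,0,0,0,0]'
python3 - <<'E'
from h import *; from rig import env
im=env.snapshot("wrist");k=env.calibration("wrist");s=env.observe();cv2.imwrite("pics/w5.png",im);np.save("k5.npy",k,allow_pickle=True)
L=[.5714,-.044,.1326];print(inl(L,s["position"]),s["force"],s["position"])
E
```

```text
t: 10.2
position: [0.5968, -0.0089, 0.0516]
orientation: [-0.0, 0.998, 0.067, -0.001]
force: [-0.1, -0.1, 0.4]
width: 0.0006
grip_force: 0.0
[[0.03014516 0.03124201]] [-0.57405641  0.06096083  0.18397527] [ 0.59714997 -0.0090467   0.05238685]
```

View pics/w5.png

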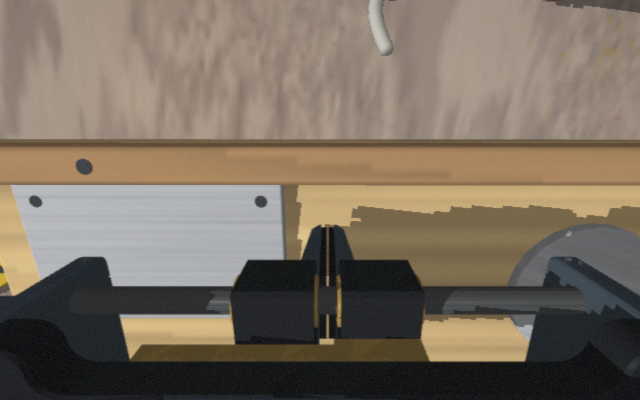

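The plate is flush with the rail, trailing edge at column 283. The closed fingers (columns 305–345) stand clear beside it, and the disc lies well to the right.

```bash
python3 -m crank '[0,-6,0,0,0,0,0, 0,-11,0,0,0,0,0, 0,-16,0,0,0,0,0, 0,-21,0,0,0,0,0, 0,-26,0,0,0,0,0, 0,-31,0,0,0,0,0, 0,-36,0,0,0,0,0, 0,-41,0,0,0,0,0, 0,-46,0,0,0,0,0, 0,-51,0,0,0,0,0, 0,-56,0,0,0,0,0, 0,-61,0,0,0,0,0, 0,-66,0,0,0,0,0, 0,-70,0,0,0,0,0, 0,-74,0,0,0,0,0, 0,-77,0,0,0,0,0, 0,-79,0,0,0,0,0, 0,-80,0,0,0,0,0, 0,-80,0,0,0,0,0]'
python3 - <<'E'
from h import *; from rig import env
im=env.snapshot("wrist");k=env.calibration("wrist");s=env.observe();cv2.imwrite("pics/w6.png",im);np.save("k6.npy",k,allow_pickle=True)
L=[.5714,-.044,.1326];print(inl(L,s["position"]),s["force"],s["position"])
print(proj(k,tf(L,[[.075,.235,.081],[.075,.235,.06],[.075,.235,.068],[.075,.285,.068],[.075,.135,.068]])))
E
```

```text
t: 12.15
position: [0.5871, 0.0699, 0.053]
orientation: [-0.0, 0.998, 0.066, 0.0]
force: [0.4, -3.6, 6.2]
width: 0.001
grip_force: 2.7
[[0.03059995 0.11075321]] [-0.11348255 -4.04128365  5.37476612] [0.58708845 0.06982663 0.05299916]
[[ 85.43639719 187.03651551]
 [112.68451858 178.11766998]
 [103.061534   181.26746191]
 [ 12.80120625 181.22787167]
 [283.50151228 181.34660701]]
```

View pics/w6.png

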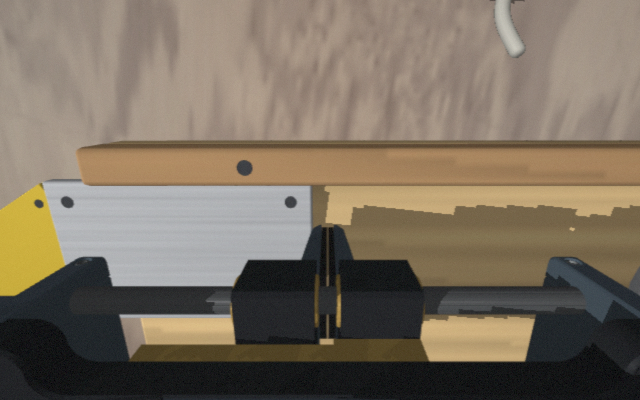

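The plate now sticks out about 30–38 mm: leading corner at (45,181), rail end corner at (81,184). It is still flush.

```bash
python3 -m crank '[0,-4,0,0,0,0,0, 0,-8,0,0,0,0,0, 0,-11,0,0,0,0,0, 0,-12,0,0,0,0,0, 0,-12,0,0,0,0,0, 0,-4,0,0,0,0,0, 0,5,0,0,0,0,0, 0,5,-40,0,0,0,0, 0,5,-80,0,0,0,0, -40,-30,-120,0,0,0,0, -80,-70,-160,0,0,0,0, -80,-100,-190,0,0,0,0, -80,-100,-190,0,0,0,0, -80,-100,-190,0,0,0,0, -80,-100,-190,0,0,0,0]'
python3 - <<'E'
from h import *; from rig import env
im=env.snapshot("wrist");k=env.calibration("wrist");s=env.observe();cv2.imwrite("pics/w7.png",im);np.save("k7.npy",k,allow_pickle=True)
cv2.imwrite("pics/w7c.png",cv2.resize(im[:200,120:520],(800,400),interpolation=cv2.INTER_CUBIC))
L=[.5714,-.044,.1326];print(inl(L,s["position"]),s["force"],s["position"])
print(proj(k,tf(L,[[.075,.235,.081],[-.095,.235,.06]])))
E
```

```text
t: 13.7
position: [0.4944, 0.1577, 0.2424]
orientation: [-0.0, 0.998, 0.067, 0.0]
force: [0.0, -0.5, -0.1]
width: 0.0006
grip_force: 0.0
[[-0.0497946   0.20968715]] [-0.55447661  1.6079517   0.13719486] [0.49431941 0.15726298 0.24181421]
[[302.40256518  65.26955722]
 [306.87902847 215.09475097]]
```

View pics/w7c.png

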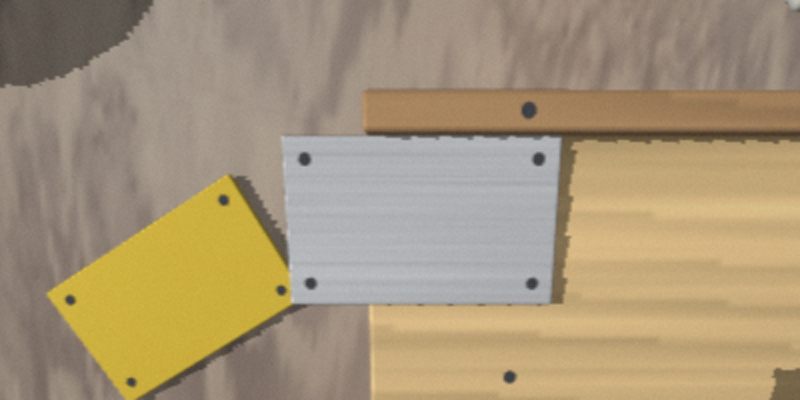

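The view shows the plate flush and parallel to the rail. The overhang is about 80 px of 262, or 46 mm, and the yellow look-alike lies on the table below it. I'll push 4–5 mm further.

```bash
python3 -m crank '[80,105,80,0,0,0,0, 80,105,80,0,0,0,0, 80,105,80,0,0,0,0, 80,105,110,0,0,0,0, 80,105,150,0,0,0,0, 80,105,180,0,0,0,0, 80,105,190,0,0,0,0, 80,98,190,0,0,0,0, 80,93,190,0,0,0,0, 80,89,190,0,0,0,0, 80,86,190,0,0,0,0, 80,84,190,0,0,0,0, 80,83,190,0,0,0,0, 80,83,190,0,0,0,0, 80,95,190,0,0,0,0, 80,105,190,0,0,0,0, 80,105,140,0,0,0,0, 80,105,110,0,0,0,0]'
python3 - <<'E'
from h import *; from rig import env
s=env.observe();L=[.5714,-.044,.1326];print(inl(L,s["position"]),s["force"])
for x,z in ((-.075,.12),(-.075,.0535),(-.035,.0535)): print(go(s,L,[x,.200],z)[0])
E
```

```text
t: 15.55
position: [0.588, 0.0634, 0.1346]
orientation: [-0.0, 0.998, 0.066, 0.0]
force: [-0.1, -0.6, 0.2]
width: 0.0005
grip_force: 0.0
[[0.03069538 0.10424917]] [-0.1358218  -0.56004841  0.17369154]
[-105.8  -95.7   14.6]
[-105.8  -95.7   81.1]
[-65.8 -95.7  81.1]
```

```bash
python3 -m crank '[-106,-96,0,0,0,0,0, -106,-96,0,0,0,0,0, -106,-96,0,0,0,0,0, -106,-96,0,0,0,0,0, -106,-96,40,0,0,0,0, -106,-96,70,0,0,0,0, -106,-96,79,0,0,0,0, -96,-96,79,0,0,0,0, -86,-96,79,0,0,0,0, -78,-96,79,0,0,0,0, -72,-96,79,0,0,0,0, -68,-96,79,0,0,0,0, -65,-96,79,0,0,0,0, -63,-96,79,0,0,0,0, -63,-96,79,0,0,0,0]'
python3 - <<'E'
from h import *; from rig import env
s=env.observe();L=[.5714,-.044,.1326];print(inl(L,s["position"]),s["force"],s["position"])
E
```

```text
t: 17.05
position: [0.5125, 0.1514, 0.0539]
orientation: [-0.0, 0.998, 0.066, 0.0]
force: [-0.3, -0.5, -0.5]
width: 0.0005
grip_force: 0.0
[[-0.03252043  0.2014845 ]] [-0.29370755 -0.51216673 -0.49689207] [0.51252643 0.15141619 0.05387629]
```

```bash
python3 -m crank '[1,0,0,0,0,0,0, 1,0,0,0,0,0,0]'|grep -E "posi|force: \["; python3 -m crank '[1,0,0,0,0,0,0, 1,0,0,0,0,0,0]'|grep -E "posi|force: \["
```

```text
position: [0.5132, 0.1515, 0.0538]
force: [-0.3, 0.5, 0.0]
position: [0.5134, 0.1515, 0.0536]
force: [-5.5, -2.2, 4.7]
```

The press met the same stop as before, so the plate is still flush. I'll retreat and check.

```bash
python3 -m crank '[-10,0,0,0,0,0,0, -20,0,0,0,0,0,0, -30,0,-40,0,0,0,0, -30,0,-90,0,0,0,0, -25,0,-140,0,0,0,0, -20,0,-190,0,0,0,0, -20,0,-190,0,0,0,0, -20,0,-190,0,0,0,0, -20,0,-190,0,0,0,0]'
python3 - <<'E'
from h import *; from rig import env
im=env.snapshot("wrist");t=env.snapshot("top")
a=cv2.resize(im[:200,120:520],(800,400),interpolation=cv2.INTER_CUBIC);b=cv2.resize(t[130:260,230:470],(369,200))
cv2.imwrite("pics/fin.png",np.vstack([a,np.pad(b,((0,0),(0,431),(0,0)))]))
E
```

```text
t: 18.35
position: [0.4935, 0.1488, 0.2426]
orientation: [0.0, 0.998, 0.066, -0.001]
force: [-0.5, -0.6, 1.0]
width: 0.0
grip_force: 0.0
```

View pics/fin.png

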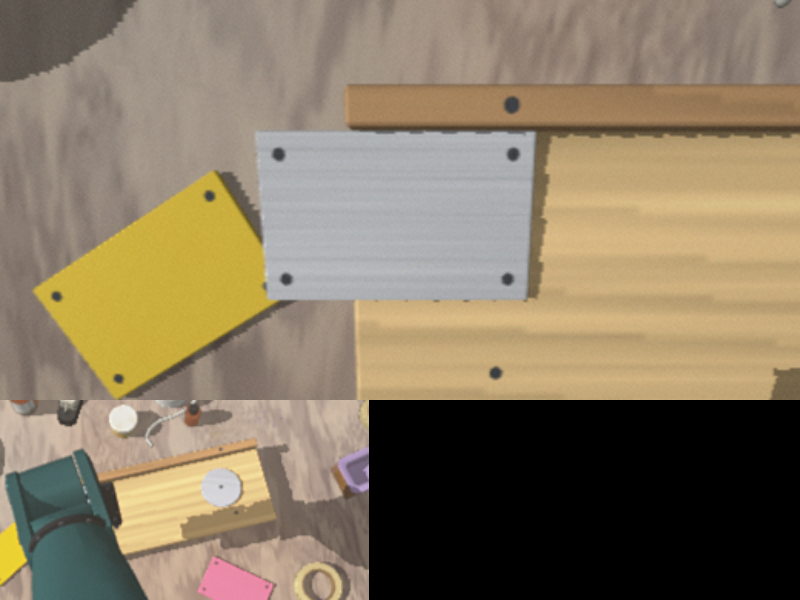

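The final view shows the plate flush along the rail with an overhang of 89 of 260 px, about 51 mm of 150. The disc and the rest have not moved.

```bash
python3 -c "
from rig import env
print(env.job_done())"
```

```text
the job is handed in; nothing more can be done
None
```

The job is handed in: the aluminium plate lies flat and flush against the rail, sticking out about 51 mm (a third of its length) over the left (+y) end of the ledge, with nothing else moved in the views I checked.

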